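# Swap the open port of a returned manifold

## Robot

A 7-joint arm with a two-finger parallel gripper is mounted at the origin on the work surface. World frame = base frame: x ahead of the robot, y to its left, z up, the work surface at z = 0. Lengths are in mm, angles in rad, forces in N, time in s.
With the tool pointing down it reaches from about 400 to 875 mm from the base axis. Payload 4.4 kg.
Tool frame: the origin (TCP) lies midway between the tips of the shut fingers; the grasp point (between the pads) lies 19 mm behind it (ctrl.pinch_z is the distance from the TCP to the grasp point, in mm); z points along the fingers, y is the line along which they close (so a half turn about z gives the same grasp; the last joint's range is limited). The gripper opens to 85 mm and grips with 20 to 120 N. Pads are 22 mm wide; open, the fingers measure 114 mm over their backs; the gripper's body (76 mm by 85 mm) begins 54 mm behind the grasp point. The pads swing forward as they close: fully open they stand 13 mm farther back than shut.
Start: joints at [-1.18, 0.628, 0.038, 1.517, -0.027, 0.996, -0.02], TCP at [286.681, 583.38, 231.313] pointing down, gripper open.
Joint ranges: [-3.06, 3.06], [-0.37, 2.12], [-1.25, 1.32], [0.18, 2.47], [-1.1, 4.24], [0.23, 1.98], [-2.94, 2.94]. Speed limits (rad/s): [2.57, 2.57, 3.14, 3.14, 3.14, 3.14, 3.14].

## Interface

Orientations are given as [roll, pitch, yaw] about the fixed x, y, z axes, in that order (R = Rz(yaw) Ry(pitch) Rx(roll)).
In Python, from cell import read_state, cams, order, ctrl gives the robot as it stands.
- The arm moves only by the tool move_arm, never from a script. Its argument "targets" is text: rows parted by semicolons, each of 7 numbers parted by spaces: the gripper's target within -1 to 1 (fully open at 1, half-way at 0, shut at -1), then the shift along the tool's x, y, z in cm, then the turn, a rotation vector about the tool's x, y, z in degrees. A call has 1 to 5 rows; each row shifts and turns the commanded pose from where the row before left it, along the tool's axes as they then stand; what a row does not reach is not made up. A row lasts 1/12 s, in which the tool goes at most 41.7 mm and 7.16 degrees, less where a joint would pass 70% of its speed; a pose out of reach is approached as far as the arm can. A call with a gripper value outside its range is refused whole. The fingers move at their own pace and stop on an object; the grip force is fixed at half the most. Time passes only in rows, so rows that do not move let the fingers close. It gives the time, the measured TCP pose, the force, the opening and the grip force at its end, in the units of the state.
- read_state(): the state, without advancing time (a new reading comes with each control period).
- cams.get_image(name): name is "side" or "top"; returns a dict with "color" (400x640x3 uint8, red, green, blue), "fovy" (degrees; the focal length in pixels is half the picture's height over the tangent of half this angle, whatever the lens; pixels are square), "cx", "cy" (the principal point, pixels), "rvec" (rotation vector, rad) and "tvec" (3), from world to camera coordinates, as OpenCV has them. Camera axes: x right, y down, z forward; pixel columns grow to the right and rows downward; lengths in mm; the calibration is good to about 2 mm. A picture is of the moment at which its call begins. There is no depth.
- order.finish_job(): hands the job in; it is judged then, once.
The state is a dict: "clock": time; "qpos": joint angles; "qd": joint speeds; "tau": joint torques, N m; "eef_pos": TCP position; "tool_rot": TCP orientation; "force": force on the tool from outside, world axes, zero at the start; "torque": the same for the moment, N m; "width": finger opening in mm; "gripper_force": force on a finger pad.
Only numpy, scipy, OpenCV 4.12 (cv2) and the standard library are available. Lean on these libraries where they do the work, as an engineer would, in place of code of your own. Each camera call takes 0.05 s, during which the arm holds its last target. There are 200 camera calls.

## Task

Close the manifold's open port by setting the loose flanged plug fully home in it, flange up, and let it go; only then unscrew the cap from the other port. The stock has both left-hand and right-hand threads, so try the cap each way to find which way it loosens. Finish still gripping the cap, held up at least 60 mm above where it sat, and leave the carton, the steel sleeve and the wrench where they are.

Things in the scene. Friction and masses are not known exactly. Their poses are not given: they have to be found in the camera images.
- manifold: Two-port aluminium manifold fixed to the bench: a block 214 mm long (its y axis), 64 mm wide (x), 25 mm high. Origin on the bench under the middle of the squat valve housing (46 x 46 mm, top with its button 52 mm above the bench). z is up. The capped port is 75 mm from the origin along -y, the open port 73 mm along +y.
- plug_port (a point): Centre of the mouth of the open port: a plain bore, 27 mm in diameter, right through the block, with a small chamfer, mouth 25 mm above the bench; z is up.
- plug_center (a point): Centre (half-way up) of the loose black plug, 52 mm high, 60 g, standing on its shank on the bench. From below: shank 24 mm in diameter, 22 long, foot chamfered; flange 40 mm in diameter, 6 thick; round grip knob 22 mm in diameter, 24 high. z points from shank to knob. Fully home, the flange's underside lies on the block and this point is 29 mm above the bench.
- cap_port (a point): Foot of the capped port's neck (24 mm high, under the cap), on the block's top face. Quick thread of unseen hand, differing between starts: the tightening way, a hard stop within 5 degrees; the loosening way, it turns easily, need not rise, and pulls straight up off when turned 70 to 115 degrees from tight (held down before; another stop past 120). Side play 1.5 mm, lift play 1 mm.
- cap_center (a point): Centre (half-way up) of the loose black screw cap, 57 mm high, 50 to 100 g, starting tight on its neck with this point 28.5 mm above cap_port. Ribbed skirt 49 mm in diameter, 33 mm high to its flat top; on that a grip bar 44 mm long (along the cap's x), 14 mm wide (y), 24 mm high, spanning 4.5 to 28.5 mm above this point. z is up.
- carton_center (a point): Centre of a bystander: small cardboard carton, 120 x 90 x 55 mm high, standing on the bench; not to be disturbed.
- sleeve_center (a point): Centre of a bystander: short steel pipe sleeve, 42 mm in diameter, 40 mm high, standing on end; not to be disturbed.
- wrench: A bystander: steel open-ended wrench 180 mm long lying along its x axis, origin under the middle of it; not to be disturbed.
Not all that is in view belongs to the job. Leave any orange look-alike of the part that bears cap_center alone. What is shaped like the part that bears plug_center but pink is not meant.

How it is judged:
By the outcome, as a careful person would: the job done as asked, in the order asked, and still so for the second after the job is handed in, while the arm keeps its last pose, push and grip.
It also fails if it takes over 58 s, if anything falls off the work surface, if the arm or the gripper's body presses on something with over 40 N, if the wrist force passes 120 N, or if a joint passes its speed limit or range.

## Working session

There is one attempt and no reset: what is moved stays moved. The work goes in short steps, Python scripts to look and compute and a tool call to move; the robot and the scene stay as the last step left them, time stands still between calls to the robot, and variables do not carry over. Pictures are saved under pics/ and viewed, at most 10 in all, crops included, and the job is handed in when it is done.

Besides the shell and the picture viewer there is one more tool, called after "Request:" in YAML: its name, and indented under it one key for each argument. move_arm: Moves the arm, as the interface text tells. Its arguments: {"type":"object","properties":{"targets":{"type":"string"}},"required":["targets"]}

```bash
mkdir -p pics
cat > h.py <<'E'
import numpy as np,cv2
from cell import read_state,cams,order,ctrl
def cam(n):
    d=cams.get_image(n);f=200/np.tan(np.radians(d['fovy'])/2)
    K=np.array([[f,0,d['cx']],[0,f,d['cy']],[0,0,1]]);R=cv2.Rodrigues(np.array(d['rvec'],float))[0]
    return d['color'],K,R,np.array(d['tvec'],float).ravel()
def save(n,fn,img=None):
    c,K,R,t=cam(n);cv2.imwrite('pics/'+fn,c[:,:,::-1]);np.savez('pics/'+n,K=K,R=R,t=t,c=c);return c,K,R,t
def ray(K,R,t,u,v,z):
    C=-R.T@t;d=R.T@np.linalg.inv(K)@[u,v,1];return C+d*(z-C[2])/d[2]
def proj(K,R,t,P):
    p=K@(R@np.asarray(P,float)+t);return p[:2]/p[2]
def ld(n):
    z=np.load('pics/'+n+'.npz');return z['K'],z['R'],z['t']
E
python3 -c "
from h import *
for n in('top','side'):
  c,K,R,t=save(n,n+'0.png');print(n,K[0,0],-R.T@t,R[2])
s=read_state();print({k:np.round(v,3) for k,v in s.items()},ctrl.pinch_z)"
```

```text
top 364.47679433139524 [ 480.91850599   41.87677775 1044.01941874] [ 0.11991932 -0.00372419 -0.99277666]
side 426.2636460717587 [533.43497012 774.41610562 936.56164977] [ 0.04127606 -0.64731068 -0.76110786]
{'clock': np.float64(0.1), 'qpos': array([-1.18 ,  0.629,  0.038,  1.518, -0.027,  0.996, -0.02 ]), 'qd': array([ 0.001, -0.003,  0.   , -0.003, -0.002, -0.001,  0.   ]), 'tau': array([ 3.0000e-03, -5.6454e+01,  1.2300e+00, -1.9398e+01,  1.1000e-02,
        5.0000e-03, -0.0000e+00]), 'eef_pos': array([286.401, 582.865, 230.473]), 'tool_rot': array([-3.14 , -0.   ,  2.685]), 'force': array([-0.113, -0.523, -0.007]), 'torque': array([ 0.01 ,  0.024, -0.01 ]), 'gripper_force': np.float64(0.0), 'width': np.float64(85.357)} 18.700000000000003
```

View pics/top0.png

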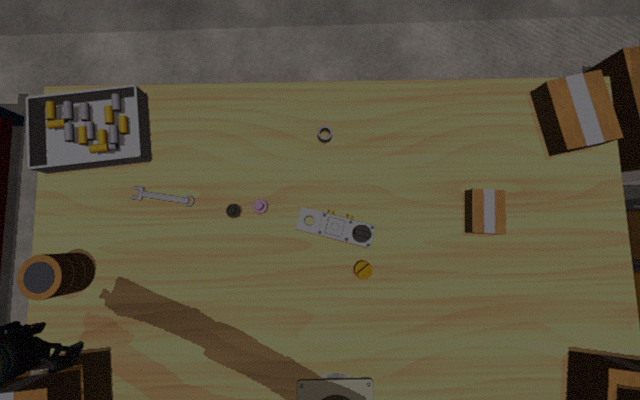

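View pics/side0.png

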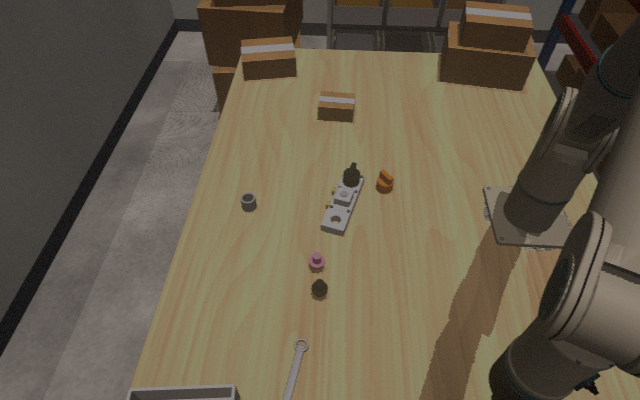

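The top view shows the black plug at (233,211), the pink decoy at (260,207), and the manifold with its open port at (309,220) and black cap at (362,233). The orange cap is at (363,270) and the sleeve, carton and wrench stand clear. The side view agrees. I'll enlarge both.

```bash
python3 -c "
from h import *
c=np.load('pics/top.npz')['c'][195:285,220:385,::-1];c=cv2.convertScaleAbs(c,alpha=1.8)
cv2.imwrite('pics/topc.png',cv2.resize(c,None,fx=4.8,fy=4.8,interpolation=cv2.INTER_CUBIC))
c=np.load('pics/side.npz')['c'][155:305,300:400,::-1];c=cv2.convertScaleAbs(c,alpha=1.8)
cv2.imwrite('pics/sidec.png',cv2.resize(c,None,fx=4,fy=4,interpolation=cv2.INTER_CUBIC))
"
```

```text
(no output)
```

View pics/topc.png

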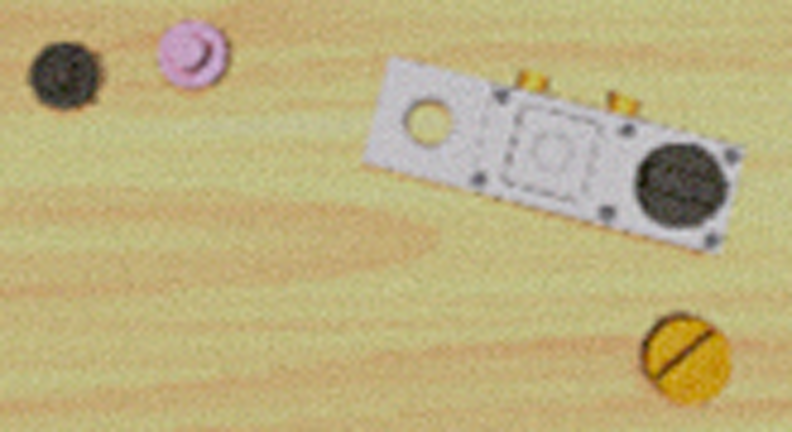

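View pics/sidec.png

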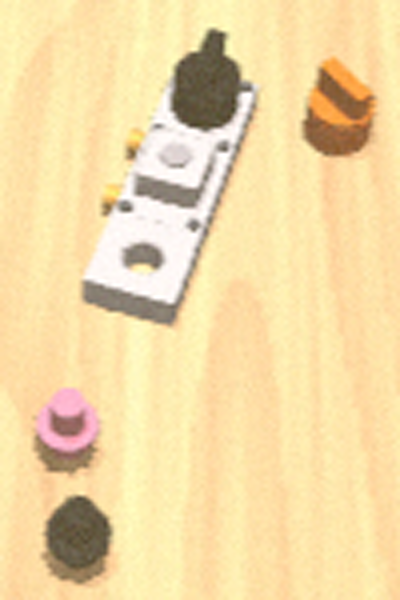

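The crops show, in top-crop pixels, the port at (429,122), plug at (65,75) and cap at (681,185). In the side crop, the cap bar shows nearly end-on, at (215,42). Next I'll fit silhouettes and enhance the cap to get its bar yaw.

```bash
cat > fit.py <<'E'
from h import *
from scipy.optimize import least_squares,minimize
S=8
def circ(x,y,z,r,n=48):
    a=np.linspace(0,2*np.pi,n);return np.c_[x+r*np.cos(a),y+r*np.sin(a),0*a+z]
def cyl(x,y,z0,z1,r): return np.r_[circ(x,y,z0,r),circ(x,y,z1,r)]
def box(x,y,z0,z1,l,w,th):
    c,s=np.cos(th),np.sin(th);p=[(a*l/2,b*w/2) for a in(-1,1) for b in(-1,1)]
    return np.array([[x+c*a-s*b,y+s*a+c*b,z] for a,b in p for z in(z0,z1)])
def render(cam,parts,roi):
    u0,v0,u1,v1=roi;m=np.zeros(((v1-v0)*S,(u1-u0)*S),np.uint8)
    for P in parts:
        q=np.array([proj(*cam,p) for p in P]);q=((q-[u0,v0]+.5)*S-.5)
        cv2.fillConvexPoly(m,cv2.convexHull(q.round().astype(np.int32)),255)
    return cv2.resize(m,(u1-u0,v1-v0),interpolation=cv2.INTER_AREA)/255.
def plug(x,y,b=0): return [cyl(x,y,b,b+22,12),cyl(x,y,b+22,b+28,20),cyl(x,y,b+28,b+52,11)]
def cap(x,y,th,b=25): return [cyl(x,y,b,b+33,24.5),box(x,y,b+33,b+57,44,14,th)]
def gray(n): return cv2.cvtColor(np.load('pics/'+n+'.npz')['c'],cv2.COLOR_RGB2GRAY).astype(float)
E
python3 - <<'E'
from fit import *
kt=ld('top')
f=lambda x,y,z=25:ray(*kt,220+(x+.5)/4.8-.5,195+(y+.5)/4.8-.5,z)
port=f(429,122);TL,BL,TR,BR=f(389,57),f(363,163),f(745,148),f(719,254)
print('port',port,'corners',TL,BL,TR,BR,np.linalg.norm(TL-TR),np.linalg.norm(TL-BL))
d=(TL+BL-TR-BR)/2;d/=np.linalg.norm(d);cen=(TL+BL+TR+BR)/4
print('dir +y',d,np.degrees(np.arctan2(d[1],d[0])),'centre',cen,'port-centre along',(port-cen)@d)
print('cap0',f(681,185,58),'plug0',f(65,75,28),port-148*d)
ks=ld('side');g=lambda x,y,z:ray(*ks,300+(x+.5)/4-.5,155+(y+.5)/4-.5,z)
print('side port',g(143,257,25))
for n,r in(('top',(348,220,376,248)),('side',(338,158,366,190))):
    c=np.load('pics/'+n+'.npz')['c'][r[1]:r[3],r[0]:r[2],::-1]
    c=cv2.resize(cv2.convertScaleAbs(c,alpha=4.5,beta=-60),(380,400),interpolation=cv2.INTER_CUBIC)
    O=c if n=='top' else np.hstack([O,c])
cv2.imwrite('pics/capz.png',O)
E
```

```text
port [531.75940797  61.75943568  25.        ] corners [570.10992927  84.53301166  25.        ] [508.70768939 100.40586366  25.        ] [ 513.33898273 -121.51053328   25.        ] [ 452.70678557 -104.2434453    25.        ] 213.7215075359505 63.420678751744646
dir +y [2.64788240e-01 9.64306584e-01 2.66936629e-16] 74.645629654259 centre [511.21584674 -10.20377581  25.        ] port-centre along 74.83429206962506
cap0 [492.27583283 -79.56863093  58.        ] plug0 [562.76314712 272.96183008  28.        ] [492.57074851 -80.95793877  25.        ]
side port [531.44927907  64.9175154   25.        ]
```

View pics/capz.png

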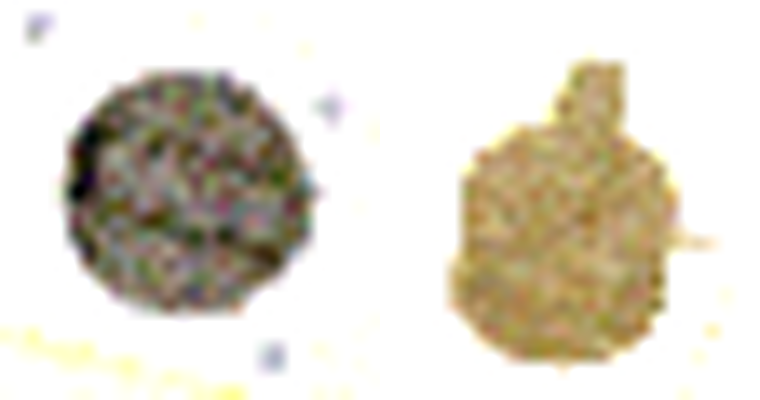

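The cap shows a bar roughly along the block's long axis (dark edge from (100,215) to (280,250) in the left panel; end-on at (600,90) in the right panel). Now the model fit.

```bash
cat >> fit.py <<'E'
def obs(n,roi,lo,hi):
    g=gray(n)[roi[1]:roi[3],roi[0]:roi[2]];return np.clip((hi-g)/(hi-lo),0,1)
def fit(model,p0,views):
    def cost(p): return sum(((render(ld(n),model(*p),r)-o)**2).sum() for n,r,o in views)
    p0=np.array(p0,float);st=np.array([6,6,.5][:len(p0)])
    return minimize(cost,p0,method='Nelder-Mead',options=dict(initial_simplex=np.vstack([p0]+[p0+s for s in np.diag(st)]),xatol=.02,fatol=1e-3))
E
python3 - <<'E'
from fit import *
T,Sd=gray('top'),gray('side')
for n,g,r in(('top',T,(222,200,246,223)),('side',Sd,(308,272,332,302)),('capT',T,(346,218,378,250)),('capS',Sd,(336,156,368,192))):
    print(n,np.percentile(g[r[1]:r[3],r[0]:r[2]],[2,10,20,50,80,95]))
print(Sd[275:302:2,308:332:2].astype(int))
o=[('top',(222,200,246,223)),('side',(308,272,332,302))];c=[('top',(346,218,378,250)),('side',(336,156,368,192))]
def V(l,ths): return [(n,r,obs(n,r,*th)) for (n,r),th in zip(l,ths)]
th=[(30,75),(35,75)]
for k in([0],[1],[0,1]):
    v=V(o,th);s=fit(plug,[562,273],[v[i] for i in k]);print('plug',k,s.x,s.fun)
    v=V(c,th);s=fit(cap,[492,-80,1.3],[v[i] for i in k]);print('cap',k,s.x,s.fun)
E
```

```text
top [ 26.   32.1  38.   94.  100.  103. ]
side [ 45.  49.  52. 117. 127. 132.]
capT [ 29.    37.    43.    99.   104.4  108.85]
capS [ 44.  47.  51. 129. 133. 138.]
[[128 119 117 125 124 127 128 125 125 129 128 131]
 [124 119 116 125 127 125 129 121 125 128 129 130]
 [126 124 118 124 103  73  55 107 127 127 126 131]
 [125 125 120 111  59  48  49  55 112 127 127 131]
 [122 123 110  53  52  52  52  53  49 111 129 133]
 [126 126  58  46  48  54  54  49  50  50 131 132]
 [125 127  56  51  45  48  48  47  49  54 115 131]
 [124 124  50  48  48  46  44  43  48  55 122 131]
 [122 124  56  50  50  45  51  50  53  51 125 129]
 [126 105  76  49  54  57  52  55  49  64 123 129]
 [126 123  83  73  50  52  52  45  70  99 122 130]
 [125 123 104  74  71  64  69  70  73 100 122 133]
 [125 123 121  99  70  73  73  68 115 113 130 130]
 [124 124 127 124 120 120 114 111 119 127 131 131]]
plug [0] [562.64878128 272.98345645] 7.827396300568157
cap [0] [ 4.92455474e+02 -8.08476791e+01  1.04105458e-01] 29.866345422700668
plug [1] [561.84409575 277.43865728] 54.224069828911965
cap [1] [490.72259108 -77.49699013   1.45291228] 62.25676350442138
plug [0, 1] [562.32098004 274.83322035] 69.51758300760392
cap [0, 1] [492.22701352 -79.19933153   1.33972511] 97.73848250138836
```

Run:
```python
from fit import *
o=[('top',(222,200,246,223)),('side',(308,272,332,290))];c=[('top',(346,218,378,250)),('side',(336,156,368,192))]
def V(l,ths): return [(n,r,obs(n,r,*th)) for (n,r),th in zip(l,ths)]
th=[(42,92),(52,122)]
for k in([0],[1],[0,1]):
    v=V(o,th);s=fit(plug,[562,273],[v[i] for i in k]);print('plug',k,s.x,s.fun)
    v=V(c,th);s=fit(cap,[492,-80,1.3],[v[i] for i in k]);print('cap',k,s.x,s.fun)
s=read_state();print(s['eef_pos'],s['tool_rot'])
```

```text
plug [0] [562.72620629 272.93870449] 2.9235663206459055
cap [0] [492.468295   -80.25256803   1.32227518] 16.510962706651288
plug [1] [562.56391907 277.04541779] 5.427657886684086
cap [1] [491.79717143 -77.73574024   1.3433993 ] 17.45137451058855
plug [0, 1] [562.6104832  274.76122297] 18.394569294384418
cap [0, 1] [492.24315029 -79.22949117   1.30214542] 39.64306748581785
[286.40135567 582.86504423 230.472739  ] [-3.13985340e+00 -2.29089295e-05  2.68478570e+00]
```

```bash
cat > plan.py <<'E'
import sys
from h import *
from scipy.spatial.transform import Rotation as Ro
# plan.py x y z yawdeg n grip : rows from the present pose
x,y,z,yw,n,g=map(float,sys.argv[1:7]);n=int(n);s=read_state()
R=Ro.from_euler('xyz',s['tool_rot']);p=np.array(s['eef_pos']);G=np.array([x,y,z])
E=Ro.from_euler('xyz',[180,0,yw],degrees=True)
rows=[]
for i in range(n):
    k=n-i;d=np.round(R.inv().apply((G-p)/k)/10,2);w=np.round((R.inv()*E).as_rotvec(degrees=True)/k,1)
    rows.append(' '.join('%g'%v for v in [g,*d,*w]));p=p+R.apply(d*10);R=R*Ro.from_rotvec(w,degrees=True)
print('from',np.round(s['eef_pos'],1),np.round(np.degrees(s['tool_rot']),1),'clk',s['clock'])
for i in range(0,n,5): print('; '.join(rows[i:i+5]))
E
python3 plan.py 562.7 275 110 74.65 13 1
```

```text
from [286.4 582.9 230.5] [-179.9   -0.   153.8] clk 0.1
1 -2.95 -1.19 0.93 -0 0 6.1; 1 -3.06 -0.87 0.93 -0 0 6.1; 1 -3.14 -0.53 0.93 -0 0 6.1; 1 -3.18 -0.2 0.93 -0 0 6.1; 1 -3.18 0.14 0.93 -0 0 6.1
1 -3.14 0.48 0.93 -0 0 6.1; 1 -3.08 0.81 0.93 -0 0 6.1; 1 -2.97 1.13 0.93 -0 0 6.1; 1 -2.84 1.44 0.93 -0 0 6.1; 1 -2.67 1.73 0.93 -0 0 6.1
1 -2.47 2.01 0.92 -0 0 6.1; 1 -2.24 2.25 0.93 -0 0 6; 1 -1.99 2.48 0.92 -0 0.1 6.1
```

Request:
move_arm:
  targets: "1 -2.95 -1.19 0.93 0 0 6.1; 1 -3.06 -0.87 0.93 0 0 6.1; 1 -3.14 -0.53 0.93 0 0 6.1; 1 -3.18 -0.2 0.93 0 0 6.1; 1 -3.18 0.14 0.93 0 0 6.1"

```text
clock: 0.52
eef_pos: [393.6, 463.5, 184.1]
tool_rot: [-3.141, 0.0, 2.147]
force: [0.3, 1.1, 0.4]
width: 85.6
gripper_force: 0.0
```

Request:
move_arm:
  targets: "1 -3.14 0.48 0.93 0 0 6.1; 1 -3.08 0.81 0.93 0 0 6.1; 1 -2.97 1.13 0.93 0 0 6.1; 1 -2.84 1.44 0.93 0 0 6.1; 1 -2.67 1.73 0.93 0 0 6.1"

```text
clock: 0.93
eef_pos: [499.9, 345.3, 137.6]
tool_rot: [-3.141, 0.0, 1.615]
force: [-0.3, -0.7, 0.3]
width: 85.3
gripper_force: 0.0
```

Request:
move_arm:
  targets: "1 -2.47 2.01 0.92 0 0 6.1; 1 -2.24 2.25 0.93 0 0 6; 1 -1.99 2.48 0.92 0 0 6.1; 1 0 0 0 0 0 0; 1 0 0 0 0 0 0"

```text
clock: 1.35
eef_pos: [564.0, 272.6, 109.6]
tool_rot: [-3.141, 0.003, 1.298]
force: [-0.5, 1.8, -0.4]
width: 85.3
gripper_force: 0.0
```

```bash
python3 plan.py 562.7 275 31 74.65 5 1
python3 - <<'E'
from h import *
O=[]
for n in('top','side'):
    c,K,R,t=save(n,n+'1.png');q=proj(K,R,t,read_state()['eef_pos']);print(n,q)
    u,v=q.astype(int);w=c[v-50:v+50,u-50:u+50,::-1];O.append(cv2.resize(cv2.convertScaleAbs(w,alpha=2),(400,400),interpolation=cv2.INTER_CUBIC))
cv2.imwrite('pics/a.png',np.hstack(O))
E
```

```text
from [564.  272.6 109.6] [-1.80e+02  1.00e-01  7.44e+01] clk 1.35
1 0.04 -0.04 1.57 -0 0 -0.1; 1 0.04 -0.04 1.57 -0 0 -0; 1 0.04 -0.04 1.57 -0 0 -0.1; 1 0.05 -0.03 1.57 -0 0.1 -0; 1 0.04 -0.03 1.58 -0 0 -0.1
top [225.09721903 207.77647126]
side [319.32306014 269.50108763]
```

View pics/a.png

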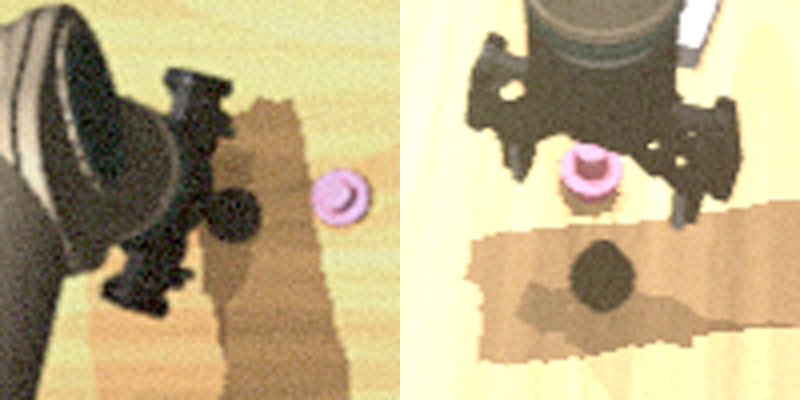

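The picture shows the open gripper above the plug, with fingers either side of it and the pink decoy clear. The projected TCP agrees with the fingertips. I'll descend and grip.

Request:
move_arm:
  targets: "1 0.04 -0.04 1.57 0 0 0; 1 0.04 -0.04 1.57 0 0 0; 1 0.04 -0.04 1.57 0 0 0; 1 0.05 -0.03 1.57 0 0 0; 1 0.04 -0.03 1.5 0 0 0"

```text
clock: 1.87
eef_pos: [560.6, 280.6, 32.3]
tool_rot: [-3.141, -0.001, 1.306]
force: [-0.2, 0.5, 0.2]
width: 85.1
gripper_force: 0.0
```

Request:
move_arm:
  targets: "1 0 0 0 0 0 0; -1 0 0 0 0 0 0; -1 0 0 0 0 0 0; -1 0 0 0 0 0 0; -1 0 0 0 0 0 0"

```text
clock: 2.28
eef_pos: [562.5, 278.8, 34.0]
tool_rot: [3.14, -0.001, 1.303]
force: [0.1, 0.5, -0.5]
width: 38.8
gripper_force: 0.0
```

Request:
move_arm:
  targets: "-1 0 0 0 0 0 0; -1 0 0 0 0 0 0; -1 0 0 0 0 0 0; -1 0 0 0 0 0 0; -1 0 0 0 0 0 0"

```text
clock: 2.7
eef_pos: [562.5, 278.5, 33.7]
tool_rot: [3.141, -0.001, 1.302]
force: [-0.2, 0.1, 6.4]
width: 20.0
gripper_force: 58.6
```

Request:
move_arm:
  targets: "-1 0 0 -2 0 0 0; -1 0 0 -2.5 0 0 0; -1 0 0 -2.5 0 0 0; -1 0 0 -1 0 0 0; -1 0 0 0 0 0 0"

```text
clock: 3.12
eef_pos: [563.6, 278.8, 115.2]
tool_rot: [3.138, -0.003, 1.302]
force: [-0.0, -0.3, -0.5]
width: 19.8
gripper_force: 58.9
```

```bash
python3 plan.py 532.5 66.6 110 74.65 8 -1;python3 -c "
from h import *
print(read_state()['width'],read_state()['gripper_force'],read_state()['force'])"
```

```text
from [563.6 278.8 115.2] [179.8  -0.2  74.6] clk 3.1167
-1 -2.66 0.33 0.06 0 -0 -0; -1 -2.66 0.33 0.06 0 -0 -0; -1 -2.66 0.33 0.06 0 -0 -0; -1 -2.66 0.33 0.06 0 -0 -0; -1 -2.66 0.33 0.05 0.1 -0 -0
-1 -2.66 0.33 0.06 0 -0.1 -0; -1 -2.66 0.32 0.06 0.1 -0 -0; -1 -2.67 0.33 0.06 0 -0.1 -0
19.774850232882137 58.89148771762848 [-0.02640508 -0.32460201 -0.49456622]
```

Request:
move_arm:
  targets: "-1 -2.66 0.33 0.06 0 0 0; -1 -2.66 0.33 0.06 0 0 0; -1 -2.66 0.33 0.06 0 0 0; -1 -2.66 0.33 0.06 0 0 0; -1 -2.66 0.33 0.05 0 0 0"

```text
clock: 3.53
eef_pos: [541.1, 144.3, 108.2]
tool_rot: [-3.139, 0.001, 1.303]
force: [0.6, -0.6, -0.3]
width: 19.5
gripper_force: 58.9
```

Request:
move_arm:
  targets: "-1 -2.66 0.33 0.06 0 0 0; -1 -2.66 0.32 0.06 0 0 0; -1 -2.6 0.33 0.5 0 0 0; -1 0 0 1.5 0 0 0; -1 0 0 1 0 0 0"

```text
clock: 3.95
eef_pos: [529.7, 64.5, 76.9]
tool_rot: [-3.139, 0.002, 1.299]
force: [-1.3, 0.6, -0.5]
width: 19.8
gripper_force: 58.9
```

Request:
move_arm:
  targets: "-1 0 0 0 0 0 0; -1 0 0 0 0 0 0; -1 0 0 0 0 0 0"

```text
clock: 4.2
eef_pos: [531.0, 67.8, 78.4]
tool_rot: [-3.141, -0.0, 1.304]
force: [0.1, -1.0, -0.3]
width: 19.8
gripper_force: 58.9
```

```bash
python3 plan.py 532.5 66.6 75 74.65 1 -1;python3 - <<'E'
from h import *
O=[]
for n in('top','side'):
    c,K,R,t=save(n,n+'2.png');q=proj(K,R,t,[531.6,63.3,40]);print(n,q)
    u,v=q.astype(int);w=c[v-25:v+25,u-25:u+25,::-1];O.append(cv2.resize(cv2.convertScaleAbs(w,alpha=2.5),(400,400),interpolation=cv2.INTER_CUBIC))
cv2.imwrite('pics/b.png',np.hstack(O))
E
```

```text
from [531.   67.8  78.4] [-180.    -0.    74.7] clk 4.2
-1 -0.08 0.18 0.34 -0 -0 0.1
top [308.30954642 219.81866112]
side [335.5091553  214.95995103]
```

View pics/b.png

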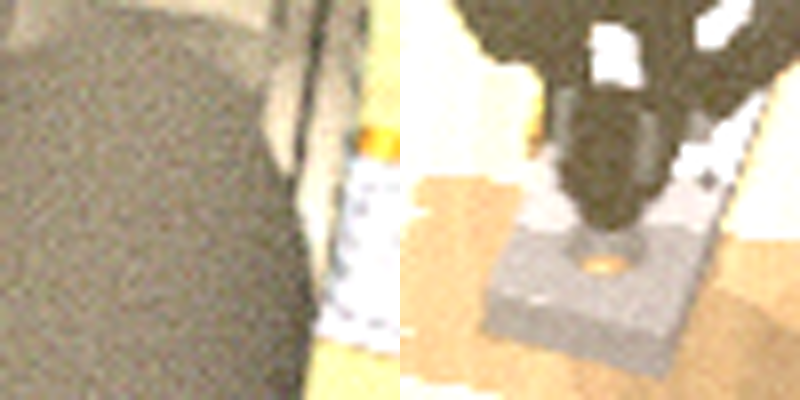

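The side panel shows the held plug over the port: shank foot at (610,232), flange edges at about x 558 and 668, and port bottom at (603,265). I'll fit the held plug's position in the side view, relative to the port as seen in the same view.

Run:
```python
from fit import *
u0,v0=335-25,214-25
b=78.4-33.7
r=(u0+17,v0+15,u0+36,v0+31)
g=gray('side')[r[1]:r[3],r[0]:r[2]];print(g.astype(int))
K=ld('side')
for lo,hi in((42,80),(42,70)):
    o=np.clip((hi-g)/(hi-lo),0,1)
    # region below flange top only
    s=fit(lambda x,y:plug(x,y,b),[531,64],[('side',(r[0],v0+19,r[2],v0+29),o[4:14])]);print(s.x,s.fun)
```

```text
[[ 73  42  59  59  45  41  45  42  38  41  44  42  43  59  60  47  42  44
   46]
 [ 69  45  59  62  49  47  44  42  42  40  36  42  47  55  59  46  46  43
   50]
 [ 59  57  61  62  53  40  37  39  43  41  41  38  48  56  60  51  43  44
   57]
 [ 73  87  78  61  48  42  40  45  45  43  43  43  48  62  57  50  44  39
  115]
 [ 88  93  80  61  49  39  41  46  43  43  44  42  54  60  58  48  44  52
  121]
 [113  91  66  45  43  44  38  41  43  35  40  43  50  61  58  42  44  96
  132]
 [111 101  77  42  40  44  46  43  45  40  39  43  54  57  51  45  51 122
  146]
 [102 100  84  52  42  41  40  43  43  40  41  44  51  55  52  43  52  86
  100]
 [104  99  82  52  46  39  42  46  44  44  41  46  40  42  40  42  83  99
   96]
 [102 101  99  84  50  41  40  44  42  39  41  44  41  44  42  66  93  97
   97]
 [101 104 101  99  81  53  41  37  38  39  45  41  43  57  74  89  98 100
   98]
 [104 101 101 100  89  59  42  43  42  40  47  43  42  68  91  99  98 100
   98]
 [105 101  98  99  97  74  46  46  43  42  39  42  53  82  99  98 100 101
   99]
 [ 99  99 101  97  80  70  61  51  48  39  49  53  66  77  81  85  84  81
   85]
 [ 81  84  82  79  75  66  69  71  66  73  70  67  63  72  78  81  84  83
   81]
 [ 85  82  80  79  68  66  66  74  75  69  70  66  70  66  80  82  79  80
   83]]
[530.366538    63.11612582] 5.106987500013313
[530.14486606  62.53964764] 7.376842717479148
```

Request:
move_arm:
  targets: "-1 0.06 0.11 0.8 0 0 0; -1 0 0 0.6 0 0 0; -1 0 0 0.2 0 0 0; -1 0 0 0.1 0 0 0; -1 0 0 0 0 0 0"

```text
clock: 4.72
eef_pos: [531.9, 66.8, 61.3]
tool_rot: [-3.141, 0.0, 1.302]
force: [0.0, -0.4, -0.5]
width: 20.0
gripper_force: 58.9
```

Request:
move_arm:
  targets: "-1 0 0 0.15 0 0 0; -1 0 0 0.15 0 0 0; -1 0 0 0.15 0 0 0; -1 0 0 0.15 0 0 0; -1 0 0 0 0 0 0"

```text
clock: 5.13
eef_pos: [532.0, 66.9, 55.4]
tool_rot: [-3.141, 0.0, 1.302]
force: [-0.4, 0.2, 0.2]
width: 19.8
gripper_force: 58.9
```

Run:
```python
from fit import *
s=read_state();print(s['eef_pos'],s['force'],s['torque'],s['width'])
c,K,R,t=save('side','side3.png');q=proj(K,R,t,[531.6,63.3,40]);u,v=q.astype(int)
w=c[v-20:v+25,u-25:u+25,::-1];cv2.imwrite('pics/c.png',cv2.resize(cv2.convertScaleAbs(w,alpha=2.5),(500,450),interpolation=cv2.INTER_CUBIC))
```

```text
[532.03648842  66.89092199  55.43010512] [-0.36801056  0.19825121  0.18908744] [ 0.06420301 -0.02182796  0.02690262] 19.800551523374985
```

No contact force with the foot below the mouth plane, so it's entering. I'll continue down.

Request:
move_arm:
  targets: "-1 0 0 0.25 0 0 0; -1 0 0 0.25 0 0 0; -1 0 0 0.25 0 0 0; -1 0 0 0.25 0 0 0; -1 0 0 0 0 0 0"

```text
clock: 5.6
eef_pos: [531.8, 66.9, 45.1]
tool_rot: [-3.141, 0.0, 1.302]
force: [0.3, -0.6, 0.7]
width: 19.7
gripper_force: 58.9
```

Request:
move_arm:
  targets: "-1 0 0 0.2 0 0 0; -1 0 0 0.2 0 0 0; -1 0 0 0.2 0 0 0; -1 0 0 0.1 0 0 0; -1 0 0 0 0 0 0"

```text
clock: 6.02
eef_pos: [532.0, 66.9, 38.4]
tool_rot: [-3.141, 0.0, 1.302]
force: [0.5, -0.3, -0.8]
width: 19.6
gripper_force: 58.9
```

Request:
move_arm:
  targets: "-1 0 0 0.1 0 0 0; -1 0 0 0.1 0 0 0; -1 0 0 0.1 0 0 0; -1 0 0 0 0 0 0; -1 0 0 0 0 0 0"

```text
clock: 6.43
eef_pos: [532.5, 66.9, 36.8]
tool_rot: [3.141, -0.001, 1.302]
force: [-2.2, -0.6, 10.8]
width: 19.8
gripper_force: 59.9
```

Contact force comes at TCP z 36.8, which matches the flange seated (33.7 + 3 expected). Release and lift.

Request:
move_arm:
  targets: "1 0 0 0 0 0 0; 1 0 0 0 0 0 0; 1 0 0 0 0 0 0; 1 0 0 0 0 0 0; 1 0 0 0 0 0 0"

```text
clock: 6.85
eef_pos: [532.1, 66.9, 35.5]
tool_rot: [-3.141, 0.0, 1.303]
force: [0.0, -0.1, -0.0]
width: 78.6
gripper_force: 0.0
```

Request:
move_arm:
  targets: "1 0 0 -1 0 0 0; 1 0 0 -2 0 0 0; 1 0 0 -3 0 0 0; 1 0 0 -2.5 0 0 0; 1 0 0 0 0 0 0"

```text
clock: 7.27
eef_pos: [535.3, 66.9, 125.5]
tool_rot: [3.134, -0.003, 1.302]
force: [0.3, -0.7, 0.2]
width: 85.1
gripper_force: 0.0
```

```bash
python3 plan.py 492.3 -79.4 125 74.65 6 1
```

```text
from [535.3  66.9 125.5] [179.6  -0.2  74.6] clk 7.2667
1 -2.54 -0.04 0 0.1 -0 -0; 1 -2.54 -0.05 0 0.1 -0 -0; 1 -2.54 -0.04 0 0.1 -0 -0; 1 -2.54 -0.05 0 0 -0.1 -0; 1 -2.54 -0.04 0.01 0.1 -0 -0
1 -2.55 -0.05 0 0 -0.1 -0
```

Request:
move_arm:
  targets: "1 -2.53 0 0 0 0 0; 1 -2.53 0 0 0 0 0; 1 -2.53 0 0 0 0 0; 1 -2.53 0 0 0 0 0; 1 -2.53 0.03 0 0 0 0"

```text
clock: 7.68
eef_pos: [498.4, -56.1, 120.9]
tool_rot: [-3.142, -0.0, 1.303]
force: [1.0, 0.4, 0.7]
width: 85.4
gripper_force: 0.0
```

Request:
move_arm:
  targets: "1 -2.52 0 0 0 0 0; 1 0 0 0 0 0 0; 1 0 0 0 0 0 0; 1 0 0 0 0 0 0; 1 0 0 0 0 0 0"

```text
clock: 8.1
eef_pos: [492.6, -78.1, 120.7]
tool_rot: [-3.141, -0.001, 1.304]
force: [0.1, -1.1, -0.0]
width: 85.5
gripper_force: 0.0
```

Run:
```python
from fit import *
s=read_state();print(s['eef_pos'],np.degrees(s['tool_rot']))
O=[]
for n,ct in(('top',[512,0,40]),('side',[512,0,60])):
    c,K,R,t=save(n,n+'4.png');u,v=proj(K,R,t,ct).astype(int);h=50
    O.append(cv2.resize(cv2.convertScaleAbs(c[v-h:v+h,u-h:u+h,::-1],alpha=2),(400,400),interpolation=cv2.INTER_CUBIC));print(n,u,v,proj(K,R,t,s['eef_pos']))
cv2.imwrite('pics/d.png',np.hstack(O))
```

```text
[492.62070608 -78.11909674 120.68720927] [-1.79993665e+02 -4.33030745e-02  7.47340968e+01]
top 331 226 [363.95228282 232.67448401]
side 343 192 [352.42441176 157.09769063]
```

View pics/d.png

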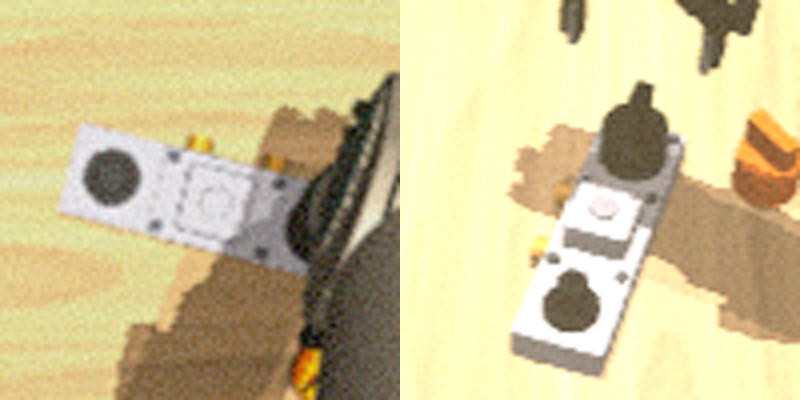

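The plug is seated in the port (top (110,177); side shows its flange flat on the block and knob up). The fingers straddle the cap. Next: descend and grip the bar.

Request:
move_arm:
  targets: "1 -0.14 0 1.5 0 0 0; 1 0 0 2 0 0 0; 1 0 0 1.6 0 0 0; 1 0 0 0.75 0 0 0; 1 0 0 0 0 0 0"

```text
clock: 8.62
eef_pos: [491.0, -79.9, 60.8]
tool_rot: [-3.138, 0.0, 1.304]
force: [0.5, 0.1, -0.7]
width: 85.7
gripper_force: 0.0
```

Request:
move_arm:
  targets: "-1 0 0 0 0 0 0; -1 0 0 0 0 0 0; -1 0 0 0 0 0 0; -1 0 0 0 0 0 0; -1 0 0 0 0 0 0"

```text
clock: 9.03
eef_pos: [492.3, -80.8, 62.8]
tool_rot: [3.14, -0.0, 1.303]
force: [-0.2, 0.2, 0.0]
width: 25.5
gripper_force: 0.0
```

Request:
move_arm:
  targets: "-1 0 0 0 0 0 0; -1 0 0 0 0 0 0; -1 0 0 0 0 0 0; -1 0 0 0 0 0 0"

```text
clock: 9.37
eef_pos: [492.2, -80.8, 62.8]
tool_rot: [3.141, -0.0, 1.302]
force: [-1.0, -0.0, 5.8]
width: 12.3
gripper_force: 59.0
```

```bash
python3 -c "
from h import *
s=read_state();print({k:np.round(v,2) for k,v in s.items()})"
```

```text
{'clock': np.float64(9.37), 'qpos': array([-0.03,  0.7 ,  0.2 ,  2.08, -0.35,  0.4 ,  0.18]), 'qd': array([ 0., -0.,  0.,  0.,  0., -0., -0.]), 'tau': array([ 1.300e-01, -4.562e+01,  3.270e+00, -8.070e+00,  1.000e-02,
       -2.500e-01, -0.000e+00]), 'eef_pos': array([492.24, -80.8 ,  62.75]), 'tool_rot': array([ 3.14, -0.  ,  1.3 ]), 'force': array([-1.01, -0.05,  5.82]), 'torque': array([0.08, 0.12, 0.03]), 'gripper_force': np.float64(59.01), 'width': np.float64(12.31)}
```

Request:
move_arm:
  targets: "-1 0 0 0 0 0 -3; -1 0 0 0 0 0 -3; -1 0 0 0 0 0 -3; -1 0 0 0 0 0 0"

```text
clock: 9.7
eef_pos: [492.6, -81.0, 62.8]
tool_rot: [3.14, -0.0, 1.461]
force: [0.0, 0.3, 5.3]
width: 12.7
gripper_force: 59.0
```

```bash
cat > st.py <<'E'
from h import *
s=read_state();print({k:np.round(s[k],2) for k in('clock','qpos','eef_pos','force','torque','width')},np.degrees(s['tool_rot']))
E
python3 st.py
```

```text
{'clock': np.float64(9.7), 'qpos': array([-0.01,  0.7 ,  0.17,  2.07, -0.29,  0.39,  0.28]), 'eef_pos': array([492.56, -81.  ,  62.76]), 'force': array([0.01, 0.3 , 5.28]), 'torque': array([0.01, 0.03, 0.09]), 'width': np.float64(12.72)} [ 1.79912566e+02 -6.72218493e-03  8.37048190e+01]
```

It turns 9° freely counter-clockwise from above, past the 5° stop bound, so that looks like the loosening way. I'll continue and watch the torque.

Request:
move_arm:
  targets: "-1 0 0 0 0 0 -5; -1 0 0 0 0 0 -5; -1 0 0 0 0 0 -5; -1 0 0 0 0 0 -5; -1 0 0 0 0 0 0"

```text
clock: 10.12
eef_pos: [492.6, -81.0, 62.8]
tool_rot: [3.14, 0.0, 1.811]
force: [-0.8, -0.2, 5.9]
width: 12.9
gripper_force: 59.0
```

```bash
python3 st.py
```

```text
{'clock': np.float64(10.12), 'qpos': array([ 0.05,  0.69,  0.09,  2.07, -0.15,  0.38,  0.49]), 'eef_pos': array([492.65, -81.02,  62.76]), 'force': array([-0.79, -0.24,  5.86]), 'torque': array([ 0.  , -0.02,  0.14]), 'width': np.float64(12.93)} [1.79906231e+02 2.38259897e-02 1.03760959e+02]
```

Request:
move_arm:
  targets: "-1 0 0 0 0 0 -6.5; -1 0 0 0 0 0 -6.5; -1 0 0 0 0 0 -6.5; -1 0 0 0 0 0 -6.5; -1 0 0 0 0 0 -6.5"

```text
clock: 10.53
eef_pos: [492.7, -81.0, 62.8]
tool_rot: [3.141, 0.001, 2.38]
force: [-0.4, -0.6, 4.5]
width: 12.8
gripper_force: 59.0
```

```bash
python3 st.py
```

```text
{'clock': np.float64(10.53), 'qpos': array([ 0.14,  0.69, -0.05,  2.07,  0.08,  0.38,  0.84]), 'eef_pos': array([492.66, -80.96,  62.76]), 'force': array([-0.35, -0.58,  4.52]), 'torque': array([ 0.08, -0.07, -0.08]), 'width': np.float64(12.78)} [1.79945691e+02 7.75318354e-02 1.36351098e+02]
```

Request:
move_arm:
  targets: "-1 0 0 0 0 0 -6.2; -1 0 0 0 0 0 -6.2; -1 0 0 0 0 0 -6.2; -1 0 0 0 0 0 -6.2; -1 0 0 0 0 0 -6.2"

```text
clock: 10.95
eef_pos: [492.8, -80.9, 62.8]
tool_rot: [3.141, 0.002, 2.921]
force: [0.8, -0.5, 5.1]
width: 12.5
gripper_force: 58.9
```

Request:
move_arm:
  targets: "-1 0 0 0 0 0 0; -1 0 0 -0.1 0 0 0; -1 0 0 -0.1 0 0 0; -1 0 0 -0.1 0 0 0; -1 0 0 0 0 0 0"

```text
clock: 11.37
eef_pos: [491.7, -80.8, 65.1]
tool_rot: [-3.141, -0.0, 2.916]
force: [-0.1, 0.8, -1.1]
width: 12.4
gripper_force: 58.5
```

```bash
python3 st.py
```

```text
{'clock': np.float64(11.37), 'qpos': array([ 0.23,  0.69, -0.18,  2.07,  0.29,  0.41,  1.17]), 'eef_pos': array([491.7 , -80.83,  65.14]), 'force': array([-0.11,  0.81, -1.15]), 'torque': array([-0.03, -0.02, -0.01]), 'width': np.float64(12.36)} [-1.79988482e+02 -2.50432482e-02  1.67095087e+02]
```

It lifts past the 1 mm play with only its own weight on the wrist, so it's free. Pulling straight up.

Request:
move_arm:
  targets: "-1 0 0 -0.7 0 0 0; -1 0 0 -0.7 0 0 0; -1 0 0 -0.8 0 0 0; -1 0 0 -0.8 0 0 0; -1 0 0 -0.8 0 0 0"

```text
clock: 11.78
eef_pos: [492.1, -80.8, 104.3]
tool_rot: [3.142, 0.001, 2.917]
force: [0.2, 0.3, 0.0]
width: 12.7
gripper_force: 58.5
```

Request:
move_arm:
  targets: "-1 0 0 -1 0 0 0; -1 0 0 -1.2 0 0 0; -1 0 0 -1.2 0 0 0; -1 0 0 -1.2 0 0 0; -1 0 0 -0.6 0 0 0"

```text
clock: 12.2
eef_pos: [492.7, -80.9, 157.2]
tool_rot: [3.141, 0.003, 2.917]
force: [0.3, -0.0, -1.2]
width: 12.4
gripper_force: 58.5
```

Request:
move_arm:
  targets: "-1 0 0 0 0 0 0; -1 0 0 0 0 0 0; -1 0 0 0 0 0 0"

```text
clock: 12.45
eef_pos: [491.5, -80.8, 154.8]
tool_rot: [-3.141, -0.001, 2.917]
force: [-0.2, 0.7, -0.3]
width: 12.6
gripper_force: 58.5
```

```bash
python3 st.py
python3 - <<'E'
from fit import *
O=[]
for n,ct in(('top',[512,0,40]),('side',[512,0,90])):
    c,K,R,t=save(n,n+'5.png');u,v=proj(K,R,t,ct).astype(int);h=50
    O.append(cv2.resize(cv2.convertScaleAbs(c[v-h:v+h,u-h:u+h,::-1],alpha=2),(400,400),interpolation=cv2.INTER_CUBIC))
cv2.imwrite('pics/e.png',np.hstack(O))
E
```

```text
{'clock': np.float64(12.45), 'qpos': array([ 0.28,  0.54, -0.26,  2.01,  0.22,  0.63,  1.23]), 'eef_pos': array([491.48, -80.81, 154.83]), 'force': array([-0.21,  0.74, -0.28]), 'torque': array([-0.  ,  0.01,  0.02]), 'width': np.float64(12.56)} [-1.79991913e+02 -5.23643834e-02  1.67123644e+02]
```

View pics/e.png

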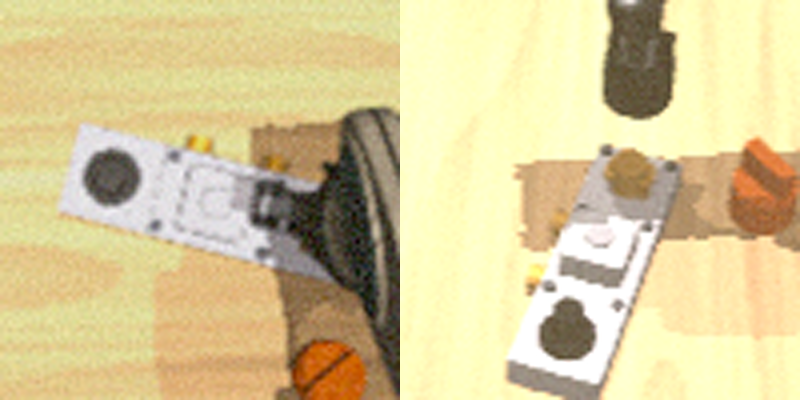

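The cap is in the gripper, held about 92 mm up (side (640,80)). The neck is bare at (630,173), and the plug is seated at (567,330). The bystanders haven't moved, so I'll hand in.

```bash
python3 -c "
from h import *
print(order.finish_job())"
```

```text
the job is handed in; nothing more can be done
None
```

The plug is fully home in the open port, flange up, and released. After that I unscrewed the cap counter-clockwise from above: it turned freely that way, so I never tried it clockwise. It is still gripped about 92 mm above its seat, no bystander was touched, and the job is handed in at about 12.5 s.

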